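# Set the grinder from filter to espresso and dose the portafilter

## Robot

A 6-joint arm with a two-finger parallel gripper is mounted at the origin on a cart in front of the work surface, level with it; the furniture and walls round the work are solid. World frame = base frame: x ahead of the robot, y to its left, z up, the work surface at z = 0. Lengths are in m, angles in rad, forces in N, time in s.
With the tool pointing down it reaches from about 0.35 to 0.775 m from the base axis. Payload 5.5 kg.
Tool frame: the origin (TCP) lies at the very end of the fingers, on their centre line; the grasp point (between the pads) lies 19 mm behind it; z points along the fingers, y is the line along which they close (so a half turn about z gives the same grasp; the last joint's range is limited). The gripper opens to 85 mm and grips with 20 to 120 N. Pads are 22 mm wide; open, the fingers measure 114 mm over their backs; the gripper's body (76 mm by 85 mm) begins 54 mm behind the grasp point. The pads swing forward as they close: fully open they stand 13 mm farther back than shut.
Start: joints at [-1.435, 0.313, 0.046, 1.304, 0, 1.431], TCP at [0.157, -0.553, 0.231] pointing down, gripper open.
Joint ranges: [-2.76, 2.76], [-0.86, 1.69], [-1.03, 1.26], [-2.2, 2.34], [-1.47, 1.5], [-3.14, 3.14]. Speed limits (rad/s): [2.57, 2.57, 3.14, 3.14, 3.14, 3.14].

## Interface

Orientations are given as a unit quaternion [w, x, y, z].
In Python, from workcell import get_state, read_camera, calibration, hand_in gives the robot as it stands.
- The arm moves only by the tool drive_tool, never from a script. Its argument "deltas" is a list that holds one entry, the list of rows, each a list of 7 numbers: the closure in counts, from 0 (fully open) to 255 (shut), then the shift along the tool's x, y, z in m, then the turn, a rotation vector about the tool's x, y, z in degrees. A call has 1 to 12 rows; each row is the pose to reach, as a shift and turn from the pose commanded when the call began, along the tool's axes at that moment; what a row does not reach only later rows make up. A row lasts 1/8 s, in which the tool goes at most 62.5 mm and 10.7 degrees, less where a joint would pass 70% of its speed; a pose out of reach is approached as far as the arm can. A call with a gripper value outside its range is refused whole. The fingers move at their own pace and stop on an object; "newtons" is the grip in N (left out, the last holds). Time passes only in rows, so rows that repeat a pose let the fingers close. It gives the time, the measured TCP pose, the force, the opening and the grip force at its end, in the units of the state.
- get_state(): the state, without advancing time (a new reading comes with each control period).
- read_camera(name): name is "scene" or "top" or "wrist"; returns (picture, depth): 400x640x3 uint8, red, green, blue; 400x640 float32, m along the optical axis (not along the pixel's ray), 0 where there is no reading.
- calibration(name): a dict with "mtx" (3x3 intrinsics, pixels), "world_from_camera" (4x4, takes a point from camera to world coordinates). Camera axes: x right, y up, looking along -z (the intrinsics and any distortion apply to the point x, -y, -z); pixel columns grow to the right and rows downward; lengths in m; the calibration is good to about 2 mm. A picture is of the moment at which its call begins: read the wrist's pose just before it. calibration takes no time and is no camera call; for the wrist camera it gives the pose at the moment of the call.
- hand_in(): hands the job in; it is judged then, once.
The state is a dict: "clock": time; "joint_pos": joint angles; "qvel": joint speeds; "tau": joint torques, N m; "tcp_pos": TCP position; "orientation": TCP orientation; "wrist_force": force on the tool from outside, world axes, zero at the start; "ft_torque": the same for the moment, N m; "finger_gap": finger opening in m; "grip_force": force on a finger pad.
Only numpy, scipy, OpenCV 4.12 (cv2) and the standard library are available. Lean on these libraries where they do the work, as an engineer would, in place of code of your own. Each camera call takes 0.05 s, during which the arm holds its last target. There are 200 camera calls.

## Task

The grinder's dial was left between two coarse settings. Press the dial down gently against its spring, turn it clockwise past orange until the red espresso sector fills the little window, and let it rise and lock in the red notch. Then take the portafilter by its handle, slide it into the grinder's cradle until it pushes the orange start paddle well in, keep it there for about a second, and leave it standing in the cradle. Do not force the dial or the paddle, and leave the other things on the worktop alone.

Things in the scene. Friction and masses are not known exactly. Their poses are not given: they have to be found in the camera images.
- grinder: Compact grey coffee grinder with a black top, fixed. Origin on the worktop straight under the dial's axis; its front (window, chute, paddle, cradle) points along its own -x. Tower 124 x 124 mm round the origin, its black deck's top at z = 113 mm. Bean hopper behind it at x = +61 to +131 mm, at most 128 mm high. The chute overhangs in front to x = -103 mm, its end 72 mm above the worktop.
- window (a point): Middle of the steel-framed square viewing window, 16 x 16 mm, in the deck between the dial and the grinder's front edge, 44 mm in front of the dial's axis, 113 mm above the worktop. The dial's coloured disc shows in it.
- cradle (a point): Where the portafilter's origin belongs: middle of the cradle on the flat foot in front of the tower, 106 mm in front of the grinder's origin, z = 16 mm (foot's top). The foot spans grinder x = -57 to -183 mm, y +-59 mm. Guides either side, 31 mm high over the worktop, inner faces at y = +-34.5 mm, x = -62 to -122 mm, then flaring out to x = -145 mm. Portafilter's axes lie along the grinder's.
- wheel_top (a point): Centre of the top face of the dial, on its axis. The dial is a round black knurled knob, 58 mm across, standing up out of the deck: its top is 150 mm above the worktop when risen, about 143 mm when down between notches. Grip it across its upper 20 mm (the deck lies 37 mm under the risen top); press it down and turn it through the grip.
- wheel: The dial with its disc of six coloured 60 degree sectors, which runs under the deck and shows through the window. Origin on the dial's axis, at worktop level when risen. A red tick on the knob's top points to the red sector, along the dial's -x. Turned clockwise a notch at a time, the window shows green, yellow, orange, red.
- dial (a joint): Turn of the dial, rad: 0 with red centred in the window, positive anticlockwise from above; orange 1.047, yellow 2.094. It starts between the notches of these two (1.25 to 1.89). Travel -0.7 to 2.9. The notch ring inside is turned against the sectors by an unknown up to 0.15 either way; a notch takes the dial only within about 0.035 of its middle: feel for it. Friction 0.06 N m.
- dial_spring (a joint): How far the dial is pressed down, m. Below 0.0025: risen and locked in a notch, it cannot turn. Between notches the spring holds it at about 0.0066; held below 0.0068 it turns freely past every notch; rigid bottom at 0.011. The spring's net push is 4 N risen, 8.6 N at 0.0068, 11.3 N at the bottom; let go over a notch, the dial rises into it. More than 25 N on notches or bottom does damage.
- paddle (a joint): Travel of the orange start paddle towards the tower, m: 0 at rest, 0.007 fully in (rigid stop); its spring pushes back with 1.3 N at rest, 2.9 N fully in. The grinder runs while it is above 0.004. With the paddle fully in, the portafilter's origin is 101 mm in front of the grinder's; just touching, 108 mm.
- portafilter: Steel portafilter with black handle, 0.34 to 0.53 kg, standing on its flat basket floor. Origin under the middle of the basket, z up, handle along its own -x. Basket 60 mm across to 28 mm high, above it a 70 mm ring to 46 mm (ears 80 mm). Handle axis at z = 36 mm, handle 23 to 27 mm thick from x = -53 to -153 mm.
- paddle_face (a point): Middle of the paddle's front face (36 mm wide, 20 mm tall), 43 mm above the worktop and 73 mm in front of the grinder's origin when at rest; it moves along the grinder's +x when pressed.
- handle_grip (a point): A point on the handle's axis to take it by, 88 mm from the basket's middle, 36 mm above its underside; the handle is 23 mm thick here.
- blue_cup: White espresso cup with blue pattern, 50 mm wide, 52 mm tall; bystander; origin in the middle of its underside.
- black_cup: White espresso cup with black pattern, 50 mm wide, 52 mm tall; bystander; origin in the middle of its underside.
- tasting_glass: Small clear glass, 54 mm wide, 74 mm tall; bystander; origin in the middle of its underside.
- jam_pot: Dark preserve jar with gold lid, 68 mm wide, 88 mm tall; bystander; origin in the middle of its underside.
- blue_tea: Blue tea tin, 61 x 81 x 130 mm; bystander; origin in the middle of its underside.
- cinnamon: Spice jar with red lid, 45 mm wide, 106 mm tall; bystander; origin in the middle of its underside.

How it is judged:
By the outcome, as a careful person would: the job done as asked, in the order asked, and still so for the second after the job is handed in, with the robot touching nothing.
It also fails if it takes over 72 s, if anything falls off the work surface, if the arm or the gripper's body presses on something with over 40 N, if the wrist force passes 120 N, or if a joint passes its speed limit or range.

## Working session

There is one attempt and no reset: what is moved stays moved. The work goes in short steps, Python scripts to look and compute and a tool call to move; the robot and the scene stay as the last step left them, time stands still between calls to the robot, and variables do not carry over. Pictures are saved under pics/ and viewed, at most 10 in all, crops included, and the job is handed in when it is done.

Besides the shell and the picture viewer there is one more tool, called after ">>>" as name([rows], argument=value, ...), one row to a line, values as JSON. drive_tool: Moves the arm, as the interface text tells. Its arguments: {"type":"object","properties":{"deltas":{"type":"array","items":{"type":"array","items":{"type":"array","items":{"type":"number"}}}},"newtons":{"type":"number"}},"required":["deltas"]}

```bash
mkdir -p pics
cat > h.py <<'E'
import numpy as np, cv2
from workcell import get_state, read_camera, calibration, hand_in
def snap(n,f,crop=None,s=1):
    c=calibration(n); p,d=read_camera(n); np.savez('last_'+n+'.npz',p=p,d=d,m=c['mtx'],T=c['world_from_camera'])
    q=p[...,::-1]
    if crop: a,b,e,g=crop; q=q[b:g,a:e]
    cv2.imwrite('pics/'+f,cv2.resize(q,None,fx=s,fy=s,interpolation=cv2.INTER_CUBIC))
def load(n):
    z=np.load('last_'+n+'.npz'); return z['p'],z['d'],z['m'],z['T']
def px(n,u,v,z=None):
    """world point at pixel, by depth or on plane z"""
    p,d,m,T=load(n); r=np.linalg.solve(m,[u,v,1.]); r=np.array([r[0],-r[1],-1.])
    if z is None: k=np.median(d[int(v)-1:int(v)+2,int(u)-1:int(u)+2])
    else: k=(z-T[2,3])/(T[:3,:3]@r)[2]
    return T[:3,:3]@(r*k)+T[:3,3]
def cloud(n):
    p,d,m,T=load(n); v,u=np.mgrid[:400,:640]; r=np.linalg.solve(m,np.stack([u.ravel(),v.ravel(),np.ones(u.size)]))
    c=np.stack([r[0],-r[1],-np.ones(u.size)])*d.ravel(); return (T[:3,:3]@c).T.reshape(400,640,3)+T[:3,3]
E
python3 - <<'E'
from h import *
snap('top','top0.png'); snap('scene','scene0.png')
print(get_state()); print(calibration('top'))
print(calibration('scene'))
E
```

```text
{'clock': 0.1, 'joint_pos': array([-1.43458134e+00,  3.13928911e-01,  4.50979904e-02,  1.30361641e+00,
       -3.91304972e-05,  1.43120017e+00]), 'qvel': array([-5.45046970e-05, -1.20102947e-03,  2.15879530e-03, -2.65371117e-03,
        1.44862459e-03,  5.82103420e-04]), 'tau': array([ 2.77168714e-03, -4.81724632e+01,  2.99244493e+01,  1.26869272e-02,
       -2.39706715e-04, -2.02665362e-06]), 'tcp_pos': array([ 0.15650653, -0.55281148,  0.23049821]), 'orientation': array([-8.25531902e-04,  9.90505747e-01,  1.37468848e-01, -1.81696366e-05]), 'wrist_force': array([ 0.39715126,  0.25283687, -0.32784813]), 'ft_torque': array([ 0.00796458,  0.01917355, -0.00798102]), 'grip_force': 0.0, 'finger_gap': 0.08553719441539678}
{'mtx': array([[427.60857877,   0.        , 324.71330477],
       [  0.        , 427.60857877, 196.00500599],
       [  0.        ,   0.        ,   1.        ]]), 'world_from_camera': array([[-0.01720567,  0.99754231, -0.06792128,  0.48057052],
       [-0.99970063, -0.01598143,  0.01852671, -0.0924269 ],
       [ 0.0173957 ,  0.06821971,  0.99751865,  1.22074891],
       [ 0.        ,  0.        ,  0.        ,  1.        ]])}
{'mtx': array([[394.68289932,   0.        , 328.29514626],
       [  0.        , 394.68289932, 193.68496677],
       [  0.        ,   0.        ,   1.        ]]), 'world_from_camera': array([[-0.77781111,  0.41817813, -0.46918751, -0.02504973],
       [-0.62846164, -0.52553693,  0.57345175,  0.59673878],
       [-0.00677038,  0.74090349,  0.67157738,  0.94435504],
       [ 0.        ,  0.        ,  0.        ,  1.        ]])}
```

View pics/top0.png

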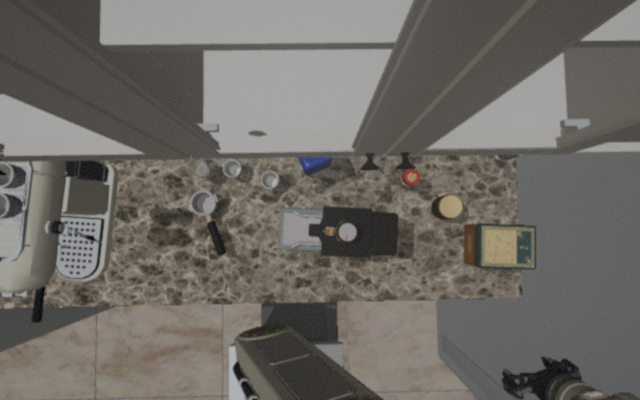

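View pics/scene0.png

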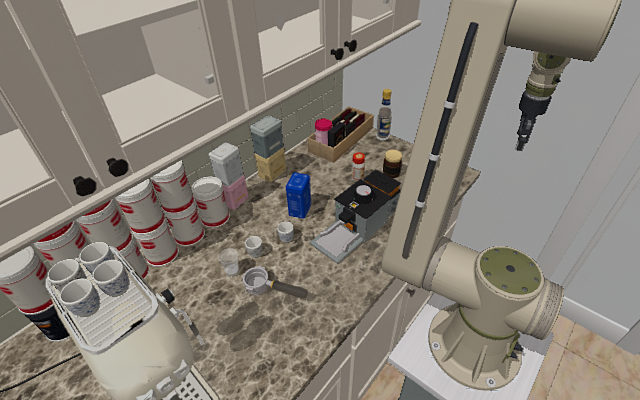

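Top view: the grinder is in the middle with its dial at about (347,232), its front facing left (+y). The portafilter's basket is at (203,203) and its handle end at (222,252). The cups are at the back (left/centre), and the tower is right of centre.

Run:
```python
from h import *
p,d,m,T=load('top')
cv2.imwrite('pics/top1.png',np.vstack([cv2.resize(p[195:265,270:405,::-1],(780,404),interpolation=cv2.INTER_CUBIC)]))
C=cloud('top'); 
for n,(u,v),z in [('dial',(347,232),.143),('basket',(203,203),.046),('hend',(222,252),.036),('cup1',(232,168),.05),('cup2',(270,180),.05),('glass',(201,169),.07),('tea',(315,163),.13)]:
    print(n,px('top',u,v,z).round(3),px('top',u,v).round(3))
def rect(mask,n):
    P=C[mask]; r=cv2.minAreaRect(P[:,:2].astype(np.float32)); print(n,len(P),np.round(r[0],4),np.round(r[1],4),r[2],np.median(P[:,2]))
X,Y,Z=C[...,0],C[...,1],C[...,2]
near=(abs(X-.40)<.15)&(abs(Y+.16)<.13)
rect(near&(abs(Z-.113)<.006)&(Y>-.22),'deck'); rect(near&(abs(Z-.143)<.008)&(np.hypot(X-px('top',347,232,.143)[0],Y-px('top',347,232,.143)[1])<.04),'dial')
pf=(abs(Y-.22)<.1)&(abs(X-.39)<.13)&(Z>.02)&(Z<.065)
P=C[pf]; print('pf',len(P),P.min(0),P.max(0))
h=pf&(p.max(2)<60); P=C[h]; 
vx=cv2.fitLine(P[:,:2].astype(np.float32),cv2.DIST_HUBER,0,.01,.01).ravel(); print(len(P),vx,np.degrees(np.arctan2(vx[1],vx[0])),P.min(0),P.max(0))
```

```text
dial [ 0.462 -0.167  0.143] [ 0.462 -0.167  0.146]
basket [0.547 0.219 0.046] [0.549 0.229 0.01 ]
hend [0.412 0.17  0.036] [0.412 0.168 0.045]
cup1 [0.641 0.139 0.05 ] [0.647 0.148 0.007]
cup2 [0.607 0.035 0.05 ] [0.611 0.04  0.008]
glass [0.637 0.218 0.07 ] [0.645 0.234 0.013]
tea [ 0.64  -0.089  0.13 ] [ 0.64  -0.089  0.129]
deck 1769 [ 0.4622 -0.1587] [0.124  0.1291] 88.98414611816406 0.11330603295203012
dial 391 [ 0.4619 -0.1659] [0.056  0.0539] 24.90207290649414 0.1442991214275786
pf 403 [0.40386566 0.16117537 0.02758758] [0.5199461  0.2410079  0.05371505]
288 [0.94276756 0.3334506  0.44984502 0.18322873] 19.478346 [0.40433637 0.16117537 0.03081963] [0.49717096 0.20748839 0.05371505]
```

View pics/top1.png

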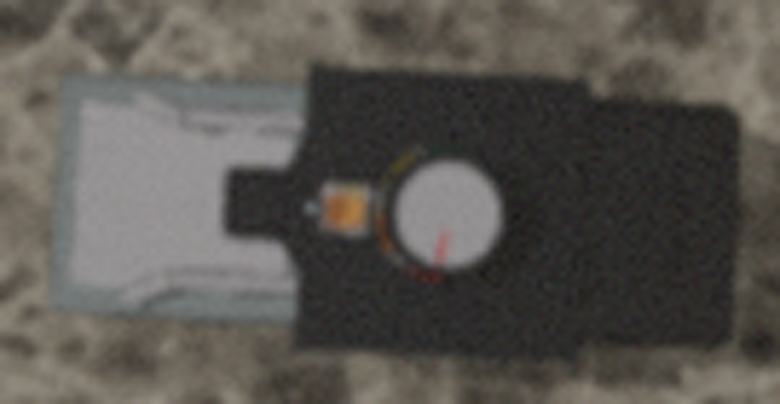

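The enlarged crop shows the dial at crop (448,214) and the window at crop (346,210), now half yellow and half orange. The red tick runs from (446,232) to (437,265), about 80° anticlockwise of the window.

```bash
cat >> h.py <<'E'
from scipy.spatial.transform import Rotation as R
def pose():
    s=get_state(); q=s['orientation']; return s['tcp_pos'],R.from_quat([q[1],q[2],q[3],q[0]]),s
def yaw():
    x=pose()[1].as_matrix()[:,0]; return np.degrees(np.arctan2(x[1],x[0]))
def goto(p,yawdeg):
    """delta row (tool axes) to a world position with tool straight down and tool x at yaw"""
    t,r,s=pose(); a=np.radians(yawdeg)
    M=np.array([[np.cos(a),np.sin(a),0],[np.sin(a),-np.cos(a),0],[0,0,-1]]).T
    M=np.array([[np.cos(a),np.sin(a),0],[np.sin(a),-np.cos(a),0],[0,0,-1]])
    rv=np.degrees((r.inv()*R.from_matrix(M)).as_rotvec())
    print('delta',(r.inv().apply(np.array(p)-t)).round(4),rv.round(2))
E
python3 - <<'E'
from h import *
f=lambda u,v,z: px('top',270+u/5.778,195+v/5.778,z)
A=f(448,214,.144);W=f(346,210,.113)
def dr(a,b): e=b-a; return np.degrees(np.arctan2(e[1],e[0])), np.linalg.norm(e[:2])
print('dial',A,'win',W,'front dir',dr(A,W))
print('deck edges',dr(f(590,80,.113),f(320,68,.113)),dr(f(575,355,.113),f(300,345,.113)),'foot edge',dr(f(55,310,.016),f(65,80,.016)))
print('tick',dr(A,f(437,265,.144)), yaw())
goto([.462,-.166,.26],130)
E
```

```text
dial [ 0.46225051 -0.16819895  0.144     ] win [ 0.46430277 -0.12477807  0.113     ] front dir (np.float64(87.29397687550423), np.float64(0.043469347642631835))
deck edges (np.float64(86.5109864725984), np.float64(0.12147803782584454)) (np.float64(86.87813876750234), np.float64(0.12273365019528039)) foot edge (np.float64(-3.0747180063620174), np.float64(0.1113951664132969))
tick (np.float64(166.58931695848614), np.float64(0.022593665422757092)) 15.802807880774761
delta [ 0.3993 -0.289  -0.029 ] [-5.000e-02 -1.000e-01 -1.142e+02]
```

>>> drive_tool([
  [[0,0,0,-0.06,0,0,0],[0,0.4,-0.289,-0.06,0,0,-114.2],[0,0.4,-0.289,-0.06,0,0,-114.2],[0,0.4,-0.289,-0.06,0,0,-114.2],[0,0.4,-0.289,-0.06,0,0,-114.2],[0,0.4,-0.289,-0.06,0,0,-114.2],[0,0.4,-0.289,-0.06,0,0,-114.2],[0,0.4,-0.289,-0.06,0,0,-114.2],[0,0.4,-0.289,-0.06,0,0,-114.2],[0,0.4,-0.289,-0.06,0,0,-114.2],[0,0.4,-0.289,-0.06,0,0,-114.2],[0,0.4,-0.289,-0.06,0,0,-114.2]],
])

```text
clock: 1.6
tcp_pos: [0.4627, -0.1657, 0.2908]
orientation: [-0.001, 0.42, 0.907, -0.0]
wrist_force: [0.3, 0.2, -0.3]
finger_gap: 0.0858
grip_force: 0.0
```

Run:
```python
from h import *
snap('wrist','w0.png'); print(calibration('wrist'),get_state()['joint_pos'])
```

```text
{'mtx': array([[345.1595843 ,   0.        , 321.46961187],
       [  0.        , 345.1595843 , 197.81137834],
       [  0.        ,   0.        ,   1.        ]]), 'world_from_camera': array([[ 0.76048883, -0.62681296, -0.16959439,  0.42003177],
       [ 0.64934886,  0.73341784,  0.20110775, -0.11553799],
       [-0.00167339, -0.26306612,  0.96477636,  0.43408111],
       [ 0.        ,  0.        ,  0.        ,  1.        ]])} [-5.07729757e-01  1.40036719e-01 -3.14147910e-02  1.40026457e+00
 -8.31250314e-05  3.56871904e-01]
```

View pics/w0.png

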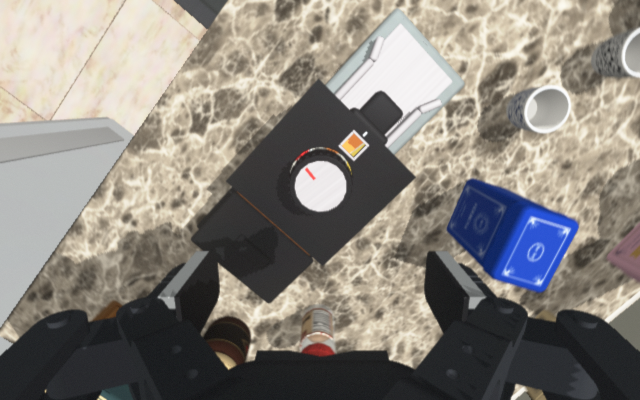

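The wrist view shows the dial's white top centred at about (321,187), the window at (354,145), and the tick running from (305,168) to (314,179).

Run:
```python
from h import *
p,d,m,T=load('wrist'); C=cloud('wrist')
cv2.imwrite('pics/w0c.png',cv2.resize(p[120:240,260:400,::-1],None,fx=5,fy=5,interpolation=cv2.INTER_CUBIC))
A=px('wrist',321,187,.1435); W=px('wrist',354,145,.113);K=px('wrist',305,168,.1435)
dr=lambda e: np.degrees(np.arctan2(e[1],e[0]))
print(A,px('wrist',321,187),W,dr(W-A),dr(K-A))
# white top face by colour+height
g=(p.min(2)>150)&(abs(C[...,2]-.144)<.008)&(np.hypot(C[...,0]-.462,C[...,1]+.167)<.035)
P=C[g]; (c,r)=cv2.minEnclosingCircle(P[:,:2].astype(np.float32)); print(len(P),P.mean(0),c,r)
k=(abs(C[...,2]-.113)<.004)&(np.hypot(C[...,0]-.462,C[...,1]+.167)<.12)&(C[...,1]>-.228)
print(cv2.minAreaRect(C[k][:,:2].astype(np.float32)))
goto([.462,-.166,.15],130)
```

```text
[ 0.46455349 -0.16884779  0.1435    ] [ 0.46439756 -0.1686593   0.1445223 ] [ 0.46662436 -0.12423986  0.113     ] 87.34201720951945 169.6728850079305
2021 [ 0.46343286 -0.16838685  0.14488618] (0.4633605182170868, -0.1687626987695694) 0.022849295288324356
((0.4633308947086334, -0.16801035404205322), (0.12727518379688263, 0.12837201356887817), 86.49031066894531)
delta [ 0.0002 -0.0005  0.1408] [-0.02 -0.05  0.46]
```

View pics/w0c.png

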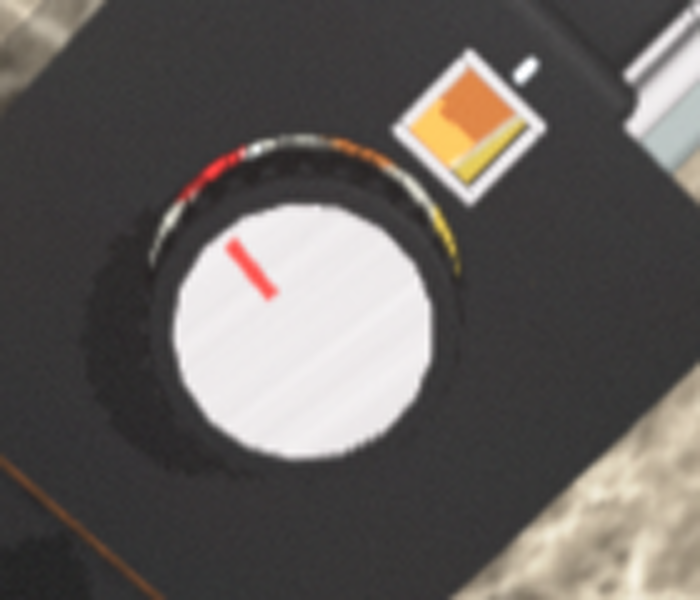

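>>> drive_tool([
  [[0,-0.002,-0.0013,0.06,0,0,0],[0,-0.002,-0.0013,0.12,0,0,0],[0,-0.002,-0.0013,0.15,0,0,0],[0,-0.002,-0.0013,0.168,0,0,0],[0,-0.002,-0.0013,0.168,0,0,0],[0,-0.002,-0.0013,0.168,0,0,0]],
])

```text
clock: 2.4
tcp_pos: [0.4634, -0.169, 0.124]
orientation: [0.0, 0.423, 0.906, -0.0]
wrist_force: [-0.1, 0.7, 0.2]
finger_gap: 0.0855
grip_force: 0.0
```

Run:
```python
from h import *
snap('scene','s1.png',(300,140,440,240),5); print(pose()[0],get_state()['wrist_force'],get_state()['ft_torque'])
```

```text
[ 0.46372398 -0.16906743  0.12431685] [ 0.04749815 -1.35515954 -1.33007668] [-0.02148892 -0.00860525 -0.00705313]
```

View pics/s1.png

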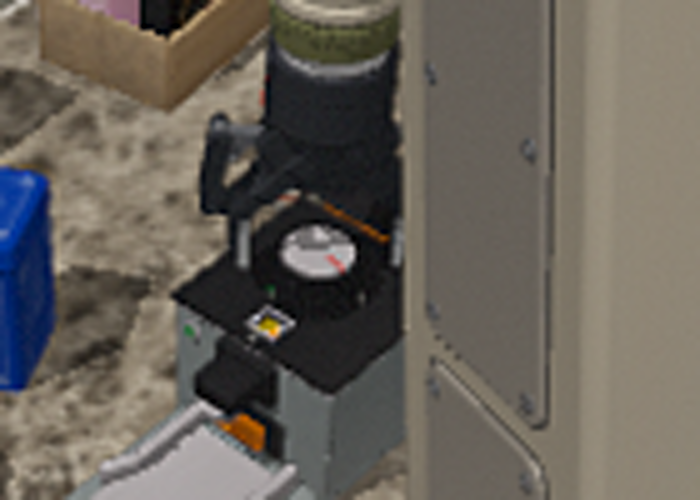

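The fingers stand either side of the dial, clear of the deck. I'll close them gently on it.

>>> drive_tool([
  [[60,0,0,0,0,0,0],[60,0,0,0,0,0,0],[120,0,0,0,0,0,0],[120,0,0,0,0,0,0],[120,0,0,0,0,0,0],[120,0,0,0,0,0,0]],
], newtons=35)

```text
clock: 3.2
tcp_pos: [0.4634, -0.1688, 0.1238]
orientation: [0.001, 0.423, 0.906, -0.0]
wrist_force: [0.2, 0.6, 5.8]
finger_gap: 0.0539
grip_force: 36.4
```

>>> drive_tool([
  [[120,0,0,0.0005,0,0,0],[120,0,0,0.001,0,0,0],[120,0,0,0.0015,0,0,0],[120,0,0,0.0015,0,0,0]],
])

```text
clock: 3.7
tcp_pos: [0.4636, -0.1689, 0.1228]
orientation: [0.001, 0.423, 0.906, -0.0]
wrist_force: [-0.6, 1.9, 8.2]
finger_gap: 0.054
grip_force: 36.9
```

>>> drive_tool([
  [[120,0,0,0.0005,0,0,0],[120,0,0,0.001,0,0,0],[120,0,0,0.0015,0,0,0],[120,0,0,0.0015,0,0,0]],
])

```text
clock: 4.2
tcp_pos: [0.4636, -0.169, 0.1215]
orientation: [0.001, 0.423, 0.906, -0.0]
wrist_force: [-1.1, 2.8, 10.5]
finger_gap: 0.0538
grip_force: 37.0
```

Run:
```python
from h import *
F=[]
for i in range(3): read_camera('wrist'); s=get_state(); F.append(np.r_[s['wrist_force'],s['ft_torque']])
print(np.mean(F,0).round(3),np.std(F,0).round(3),pose()[0],yaw())
```

```text
[-1.1250e+00  2.1150e+00  1.0185e+01  2.1000e-01  4.0500e-01  4.0000e-03] [0.537 0.205 0.497 0.022 0.038 0.039] [ 0.4636279 -0.1689507  0.121476 ] 130.00689038681375
```

>>> drive_tool([
  [[120,0,0,0,0,0,8],[120,0,0,0,0,0,16],[120,0,0,0,0,0,24],[120,0,0,0,0,0,32],[120,0,0,0,0,0,32]],
])

```text
clock: 4.97
tcp_pos: [0.4632, -0.169, 0.1213]
orientation: [0.001, 0.657, 0.754, -0.0]
wrist_force: [-2.4, 0.6, 10.3]
finger_gap: 0.0538
grip_force: 37.0
```

```bash
cat >> h.py <<'E'
def feel():
    F=[]
    for i in range(3): read_camera('wrist'); s=get_state(); F.append(np.r_[s['wrist_force'],s['ft_torque']])
    print(np.mean(F,0).round(3),pose()[0].round(4),round(yaw(),2),s['grip_force'])
E
python3 -c "
from h import *
snap('top','t2.png',(310,205,375,255),10); feel()"
```

```text
[-2.046  1.161  9.877  0.139  0.679 -0.082] [ 0.4633 -0.169   0.1214] 97.99 36.97654187679291
```

>>> drive_tool([
  [[120,0,0,0,0,0,8],[120,0,0,0,0,0,16],[120,0,0,0,0,0,24],[120,0,0,0,0,0,32],[120,0,0,0,0,0,36],[120,0,0,0,0,0,36]],
])

```text
clock: 5.92
tcp_pos: [0.4628, -0.1687, 0.1212]
orientation: [0.0, 0.857, 0.515, -0.0]
wrist_force: [-3.1, 2.0, 9.9]
finger_gap: 0.0534
grip_force: 37.0
```

```bash
python3 -c "
from h import *
snap('scene','s2.png',(320,170,390,220),10); feel()"
```

```text
[-2.452  0.713  9.974  0.422  0.825 -0.057] [ 0.4628 -0.1687  0.1212] 61.99 36.987213492393494
```

View pics/s2.png

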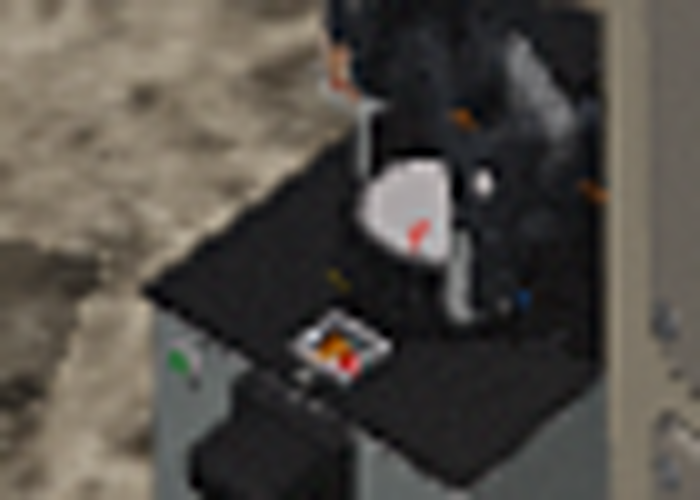

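Run:
```python
from h import *
p,d,m,T=load('scene')
A=np.array([.463,-.168]); 
for u,v in [(425,225),(412,247),(340,345)]:
    P=px('scene',320+u/10-.5,170+v/10-.5,.141 if v<300 else .113); e=P[:2]-A; print(P,np.degrees(np.arctan2(e[1],e[0]))-87,np.hypot(*e))
p,d,m,T=load('top')
for y in range(226,237): print(y,[tuple(p[y,x]) for x in range(324,337,2)])
```

```text
[ 0.46075113 -0.15902897  0.141     ] 17.072982739160935 0.009248609544705988
[ 0.45806222 -0.14845006  0.141     ] 17.17487892579662 0.020163874950029984
[ 0.4662631  -0.12456364  0.113     ] -1.296203390618004 0.04355876050550482
226 [(np.uint8(47), np.uint8(44), np.uint8(42)), (np.uint8(75), np.uint8(72), np.uint8(70)), (np.uint8(71), np.uint8(65), np.uint8(61)), (np.uint8(69), np.uint8(62), np.uint8(56)), (np.uint8(60), np.uint8(58), np.uint8(50)), (np.uint8(57), np.uint8(57), np.uint8(48)), (np.uint8(77), np.uint8(77), np.uint8(63))]
227 [(np.uint8(52), np.uint8(51), np.uint8(48)), (np.uint8(107), np.uint8(96), np.uint8(86)), (np.uint8(106), np.uint8(86), np.uint8(70)), (np.uint8(111), np.uint8(92), np.uint8(75)), (np.uint8(101), np.uint8(85), np.uint8(75)), (np.uint8(65), np.uint8(64), np.uint8(54)), (np.uint8(89), np.uint8(87), np.uint8(75))]
228 [(np.uint8(48), np.uint8(47), np.uint8(48)), (np.uint8(122), np.uint8(106), np.uint8(92)), (np.uint8(130), np.uint8(96), np.uint8(72)), (np.uint8(131), np.uint8(97), np.uint8(75)), (np.uint8(117), np.uint8(96), np.uint8(77)), (np.uint
[... 1946 characters left out ...]
int8(109)), (np.uint8(122), np.uint8(118), np.uint8(105))]
235 [(np.uint8(50), np.uint8(51), np.uint8(48)), (np.uint8(67), np.uint8(63), np.uint8(62)), (np.uint8(80), np.uint8(73), np.uint8(67)), (np.uint8(77), np.uint8(75), np.uint8(60)), (np.uint8(101), np.uint8(99), np.uint8(87)), (np.uint8(122), np.uint8(118), np.uint8(105)), (np.uint8(127), np.uint8(122), np.uint8(109))]
236 [(np.uint8(51), np.uint8(48), np.uint8(51)), (np.uint8(50), np.uint8(50), np.uint8(46)), (np.uint8(49), np.uint8(51), np.uint8(48)), (np.uint8(68), np.uint8(65), np.uint8(53)), (np.uint8(116), np.uint8(112), np.uint8(100)), (np.uint8(121), np.uint8(117), np.uint8(105)), (np.uint8(136), np.uint8(130), np.uint8(118))]
```

>>> drive_tool([
  [[120,0,0,0,0,0,3],[120,0,0,-0.0015,0,0,3],[120,0,0,-0.003,0,0,3],[120,0,0,-0.0038,0,0,3],[120,0,0,-0.0038,0,0,3]],
])

```text
clock: 6.75
tcp_pos: [0.4628, -0.1686, 0.1239]
orientation: [-0.0, 0.87, 0.492, -0.0]
wrist_force: [-1.1, 1.0, 2.6]
finger_gap: 0.0533
grip_force: 36.7
```

```bash
python3 -c "
from h import *
feel()"
```

```text
[-1.653  0.661  3.524  0.234  0.419 -0.062] [ 0.4628 -0.1686  0.124 ] 58.99 36.75357520580292
```

>>> drive_tool([
  [[120,0,0,-0.0004,0,0,1],[120,0,0,-0.0004,0,0,2],[120,0,0,-0.0004,0,0,2]],
])

```text
clock: 7.28
tcp_pos: [0.4627, -0.1685, 0.1242]
orientation: [-0.0, 0.879, 0.477, -0.0]
wrist_force: [-1.1, 0.6, -0.0]
finger_gap: 0.0537
grip_force: 36.7
```

>>> drive_tool([
  [[120,0,0,0,0,0,1],[120,0,0,0,0,0,2],[120,0,0,0,0,0,2]],
])

```text
clock: 7.65
tcp_pos: [0.4628, -0.1685, 0.1243]
orientation: [-0.0, 0.887, 0.461, -0.0]
wrist_force: [-2.6, 2.0, 0.2]
finger_gap: 0.0534
grip_force: 36.7
```

>>> drive_tool([
  [[120,0,0,0,0,0,1],[120,0,0,0,0,0,2],[120,0,0,0,0,0,2]],
])

```text
clock: 8.02
tcp_pos: [0.4628, -0.1685, 0.1245]
orientation: [-0.0, 0.895, 0.446, -0.0]
wrist_force: [-4.2, 2.0, 0.8]
finger_gap: 0.0537
grip_force: 36.9
```

>>> drive_tool([
  [[120,0,0,0,0,0,1],[120,0,0,0,0,0,2],[120,0,0,0,0,0,2]],
])

```text
clock: 8.4
tcp_pos: [0.463, -0.1686, 0.1247]
orientation: [-0.0, 0.903, 0.43, 0.0]
wrist_force: [-4.7, 2.4, 4.1]
finger_gap: 0.0538
grip_force: 37.1
```

```bash
python3 -c "
from h import *
feel()"
```

```text
[-4.653  2.296  4.778  0.751  1.252 -0.053] [ 0.463  -0.1686  0.1246] 50.98 37.14475750923157
```

>>> drive_tool([
  [[120,0,0,-0.0005,0,0,0],[120,0,0,-0.001,0,0,0],[120,0,0,-0.001,0,0,0]],
])

```text
clock: 8.93
tcp_pos: [0.4629, -0.1686, 0.1253]
orientation: [-0.0, 0.903, 0.431, -0.0]
wrist_force: [-3.9, 3.4, 1.8]
finger_gap: 0.0534
grip_force: 36.8
```

```bash
python3 -c "
from h import *
feel()"
```

```text
[-3.975  2.228  1.219  0.713  1.024 -0.065] [ 0.463  -0.1686  0.1253] 51.0 36.83018088340759
```

>>> drive_tool([
  [[120,0,0,0,0,0,1],[120,0,0,0,0,0,1]],
])

```text
clock: 9.32
tcp_pos: [0.4631, -0.1687, 0.1261]
orientation: [0.0, 0.906, 0.422, 0.0]
wrist_force: [-5.9, 3.5, 7.5]
finger_gap: 0.0536
grip_force: 37.4
```

```bash
python3 -c "
from h import *
feel()"
```

```text
[-5.521  2.678  6.765  1.011  1.554 -0.164] [ 0.4631 -0.1687  0.1262] 49.96 37.41314470767975
```

>>> drive_tool([
  [[120,0,0,-0.001,0,0,0],[120,0,0,-0.002,0,0,0],[120,0,0,-0.003,0,0,0],[120,0,0,-0.003,0,0,0]],
])

```text
clock: 9.98
tcp_pos: [0.4631, -0.1686, 0.1287]
orientation: [0.0, 0.906, 0.423, 0.0]
wrist_force: [-2.9, 2.5, 4.9]
finger_gap: 0.0535
grip_force: 37.2
```

```bash
python3 -c "
from h import *
feel()"
```

```text
[-3.909  3.334  4.154  1.07   1.274 -0.193] [ 0.4632 -0.1686  0.1287] 49.99 37.2047621011734
```

>>> drive_tool([
  [[120,0,0,-0.0008,0,0,0],[120,0,0,-0.0014,0,0,0],[120,0,0,-0.0014,0,0,0],[60,0,0,-0.0014,0,0,0],[0,0,0,-0.0014,0,0,0],[0,0,0,-0.0014,0,0,0],[0,0,0,-0.0014,0,0,0],[0,0,0,-0.02,0,0,0],[0,0,0,-0.06,0,0,0],[0,0,0,-0.12,0,0,0],[0,0,0,-0.16,0,0,0],[0,0,0,-0.16,0,0,0]],
])

```text
clock: 11.62
tcp_pos: [0.4648, -0.1697, 0.2921]
orientation: [0.003, 0.906, 0.423, 0.002]
wrist_force: [-0.2, 0.5, -0.5]
finger_gap: 0.0853
grip_force: 0.0
```

Run:
```python
from h import *
snap('wrist','w3.png'); snap('top','t3.png')
p,d,m,T=load('wrist'); C=cloud('wrist')
g=(p.min(2)>150)&(C[...,2]>.135)&(C[...,2]<.16)&(np.hypot(C[...,0]-.463,C[...,1]+.168)<.035)
print(C[g].mean(0), np.median(C[g][:,2]), yaw(),pose()[0])
c=np.linalg.inv(T)@np.r_[.463,-.15,.13,1]; uv=m@np.array([c[0],-c[1],-c[2]]); u,v=(uv[:2]/uv[2]).astype(int); print(u,v)
u0,v0=max(0,u-70),max(0,v-55); q=p[v0:v0+110,u0:u0+140,::-1]; print(u0,v0)
cv2.imwrite('pics/w3c.png',cv2.resize(q,None,fx=5,fy=5,interpolation=cv2.INTER_CUBIC))
```

```text
[ 0.46363607 -0.1684728   0.15219957] 0.1521891320240246 50.00056505735976 [ 0.46317503 -0.16879176  0.28832297]
303 164
233 109
```

View pics/w3c.png

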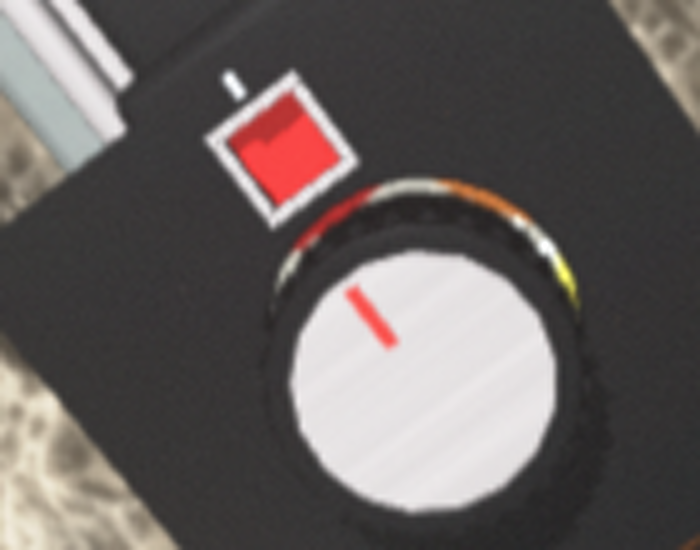

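Red fills the window, the tick points at it, and the dial's top is at its risen height. Next is the portafilter.

```bash
python3 -c "
from h import *
goto([.464,.190,.25],199.5)"
```

```text
delta [ 0.2754 -0.23    0.0382] [ 1.000e-02  5.000e-02 -1.495e+02]
```

>>> drive_tool([
  [[0,0.275,-0.23,0.0,0,0,-149.5],[0,0.275,-0.23,0.0,0,0,-149.5],[0,0.275,-0.23,0.0,0,0,-149.5],[0,0.275,-0.23,0.0,0,0,-149.5],[0,0.275,-0.23,0.0,0,0,-149.5],[0,0.275,-0.23,0.0,0,0,-149.5],[0,0.275,-0.23,0.02,0,0,-149.5],[0,0.275,-0.23,0.038,0,0,-149.5],[0,0.275,-0.23,0.038,0,0,-149.5],[0,0.275,-0.23,0.038,0,0,-149.5],[0,0.275,-0.23,0.038,0,0,-149.5],[0,0.275,-0.23,0.038,0,0,-149.5]],
])

```text
clock: 13.22
tcp_pos: [0.4625, 0.1895, 0.2482]
orientation: [-0.002, 0.006, 1.0, -0.001]
wrist_force: [-0.5, 0.3, 0.2]
finger_gap: 0.0856
grip_force: 0.0
```

```bash
python3 -c "
from h import *
goto([.464,.190,.25],199.5);print(yaw(),get_state()['joint_pos'])"
```

```text
delta [-0.0015  0.0005 -0.0018] [-2.000e-02 -2.200e-01 -2.023e+01]
179.2707575471428 [ 2.28279346e-01  1.65807236e-01 -1.04224371e-01  1.30457758e+00
 -1.32494676e-04  2.41005374e-01]
```

>>> drive_tool([
  [[0,-0.001,0.0005,0,0,0,-10],[0,-0.001,0.0005,0,0,0,-20],[0,-0.001,0.0005,0,0,0,-20]],
])

```text
clock: 13.6
tcp_pos: [0.4637, 0.1901, 0.2486]
orientation: [-0.002, -0.163, 0.987, -0.0]
wrist_force: [-0.1, 0.6, -0.2]
finger_gap: 0.0857
grip_force: 0.0
```

Run:
```python
from h import *
snap('wrist','w4.png'); print(pose()[0],yaw())
```

```text
[0.46382332 0.19009417 0.24893944] -161.27245197691155
```

View pics/w4.png

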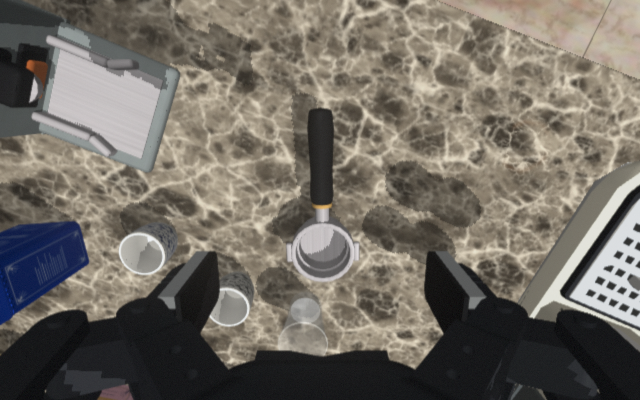

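The wrist view shows the portafilter's ring centred at about (323,250), the handle running up from (321,205) to (319,110), and both cups and the glass clear of the handle.

Run:
```python
from h import *
p,d,m,T=load('wrist'); C=cloud('wrist')
B=px('wrist',323,250,.046); 
k=(p.max(2)<75); k[:,:290]=0;k[:,350:]=0;k[:105]=0;k[205:]=0; k&=(C[...,2]>.03)&(C[...,2]<.07)
P=C[k]; c=P[:,:2].astype(np.float32); l=cv2.fitLine(c,cv2.DIST_HUBER,0,.01,.01).ravel()
t=(P[:,:2]-l[2:])@l[:2]; dd=l[:2]; 
if dd[0]>0: dd=-dd; t=-t
print('line',np.degrees(np.arctan2(dd[1],dd[0])),'ends',l[2:]+dd*t.min(),l[2:]+dd*t.max(),'zmax',np.percentile(P[:,2],95))
print('basket px',B, 'offline',(B[:2]-l[2:])@[-dd[1],dd[0]], 'basket->tip',t.max()-(B[:2]-l[2:])@dd)
tip=l[2:]+dd*t.max(); print('origin from tip',tip-dd*.153)
u=B[:2]; s=(u-l[2:])@dd; G=l[2:]+dd*(s+.088); print('grip',G)
goto([*G,.017],np.degrees(np.arctan2(dd[1],dd[0])))
```

```text
line -160.15811 ends [0.49604002 0.20048216] [0.40478393 0.16755255] zmax 0.04939456843682502
basket px [0.54446537 0.21876357 0.046     ] offline -0.0007592872056407212 basket->tip 0.14877129246489182
origin from tip [0.54870074 0.21948469]
grip [0.4619474  0.18817989]
delta [ 0.0018 -0.0012  0.2319] [ 0.01 -0.16 -1.11]
```

>>> drive_tool([
  [[0,0.001,-0.0012,0.06,0,0,-1],[0,0.001,-0.0012,0.12,0,0,-1],[0,0.001,-0.0012,0.18,0,0,-1],[0,0.001,-0.0012,0.21,0,0,-1],[0,0.001,-0.0012,0.232,0,0,-1],[0,0.001,-0.0012,0.232,0,0,-1],[130,0.001,-0.0012,0.232,0,0,-1],[200,0.001,-0.0012,0.232,0,0,-1],[220,0.001,-0.0012,0.232,0,0,-1],[220,0.001,-0.0012,0.232,0,0,-1],[220,0.001,-0.0012,0.232,0,0,-1]],
], newtons=60)

```text
clock: 15.02
tcp_pos: [0.4644, 0.189, 0.019]
orientation: [0.0, -0.173, 0.985, 0.0]
wrist_force: [-0.9, 0.1, 2.9]
finger_gap: 0.0218
grip_force: 58.5
```

```bash
python3 -c "
from h import *
feel();print(get_state()['finger_gap'])"
```

```text
[-1.101  0.37   3.681  0.174  0.049  0.065] [0.4643 0.189  0.0188] -160.08 58.59130659009679
0.021636633482276745
```

>>> drive_tool([
  [[220,0,0,0,0,0,0],[220,0,0,0,0,0,0],[220,0,0,-0.02,0,0,0],[220,0,0,-0.05,0,0,0],[220,0,0,-0.06,0,0,0],[220,0,0,-0.06,0,0,0],[220,0,0,-0.06,0,0,0]],
], newtons=110)

```text
clock: 16.05
tcp_pos: [0.463, 0.1885, 0.0771]
orientation: [-0.001, -0.173, 0.985, -0.0]
wrist_force: [-0.4, 0.4, -3.3]
finger_gap: 0.0203
grip_force: 108.0
```

```bash
cat >> h.py <<'E'
def tilt():
    """portafilter held: fit of ring top and handle heights in the wrist view, in tool axes (x from TCP)"""
    t,r,s=pose(); snap('wrist','wt.png'); p,d,m,T=load('wrist'); C=cloud('wrist')
    L=(C-t)@r.as_matrix(); return p,C,L
E
python3 - <<'E'
from h import *
feel(); p,C,L=tilt()
# handle band |y|<8mm: upper surface height versus x along tool
for a in np.arange(-.13,.08,.015):
    k=(abs(L[...,1])<.006)&(abs(L[...,0]-a)<.004)&(C[...,2]>.05)&(L[...,2]>-.06)
    if k.sum()>3: print(round(a,3),k.sum(),np.percentile(C[k][:,2],80).round(4),L[k][:,1].mean().round(4))
k=(C[...,2]>.09)&(C[...,2]<.13)&(L[...,0]<-.045)&(L[...,0]>-.14)&(abs(L[...,1])<.045)
P=L[k]; print(len(P),P.min(0),P.max(0)); A=np.c_[P[:,:2],np.ones(len(P))]; print(np.linalg.lstsq(A,P[:,2],rcond=None)[0])
E
```

```text
[-0.494 -0.201 -3.943 -0.074  0.232  0.03 ] [0.4632 0.1886 0.0774] -160.09 107.95627710867848
-0.025 503 0.1057 -0.0001
-0.01 576 0.1056 -0.0
0.005 612 0.1059 -0.0
0.02 692 0.1069 -0.0
0.035 773 0.1079 -0.0001
0.05 883 0.108 0.0
0.065 313 0.1051 -0.0001Traceback (most recent call last):
  File "<stdin>", line 8, in <module>
    return umr_minimum(a, axis, None, out, keepdims, initial, where)
ValueError: zero-size array to reduction operation minimum which has no identity
```

>>> drive_tool([
  [[220,0,0,-0.01,0,0,8],[220,0,0,-0.02,0,0,18],[220,0,0,-0.02,0,0,28],[220,0,0,-0.02,0,0,38],[220,0,0,-0.02,0,0,48],[220,0,0,-0.02,0,0,58],[220,0,0,-0.02,0,0,68],[220,0,0,-0.02,0,0,78],[220,0,0,-0.02,0,0,88],[220,0,0,-0.02,0,0,98],[220,0,0,-0.02,0,0,107],[220,0,0,-0.02,0,0,113]],
])

```text
clock: 17.75
tcp_pos: [0.4641, 0.189, 0.0982]
orientation: [-0.0, 0.727, 0.686, 0.0]
wrist_force: [0.2, -0.2, -3.7]
finger_gap: 0.0205
grip_force: 108.0
```

Run:
```python
from h import *
print(yaw(),pose()[0])
goto([.4777,.0941,.097],86.8); goto([.4777,.0941,.045],86.8)
snap('top','t5.png')
p,d,m,T=load('top'); C=cloud('top')
def proj(P):
    c=np.linalg.inv(T)@np.r_[P,1]; uv=m@np.array([c[0],-c[1],-c[2]]); return uv[:2]/uv[2]
print('basket px expected',proj([.4632-.088*.0558,.1886-.0877,.125]))
cv2.imwrite('pics/t5c.png',cv2.resize(p[170:270,200:350,::-1],None,fx=5,fy=5,interpolation=cv2.INTER_CUBIC))
```

```text
86.69395919555028 [0.4641018  0.18901383 0.09816315]
delta [-0.094   0.019   0.0011] [-0.01 -0.03 -0.11]
delta [-0.094   0.0191  0.0531] [-0.01 -0.03 -0.11]
basket px expected [241.40837122 235.33613506]
```

View pics/t5c.png

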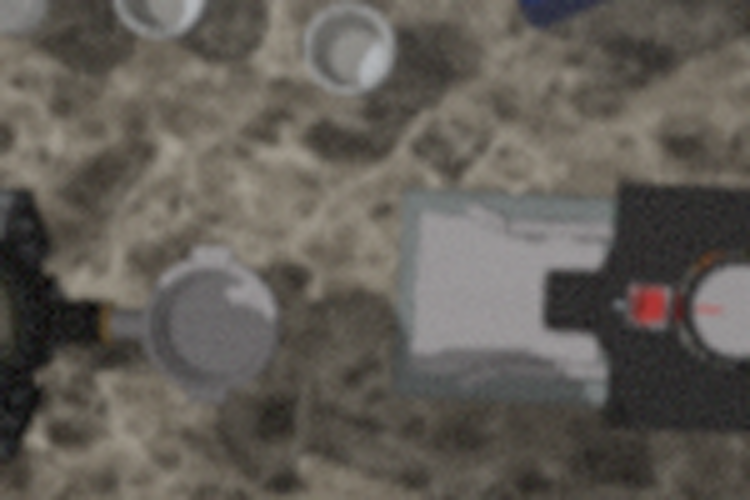

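Run:
```python
from h import *
f=lambda u,v,z: px('top',200+u/5-.4,170+v/5-.4,z)
for n,a in dict(basket=(214,324,.125),footmid=(399,293,.016),win=(650,306,.113),dial=(727,310,.15),chute=(546,298,.1),cupb=(350,48,.052),g_up=(470,213,.031),g_lo=(470,353,.031)).items(): print(n,f(*a).round(4))
B=f(214,324,.125)[:2]; t=pose()[0]; e=t[:2]-B; print(np.hypot(*e),np.degrees(np.arctan2(e[1],e[0])))
```

```text
basket [0.4606 0.0984 0.125 ]
footmid [0.4741 0.0139 0.016 ]
win [ 0.4657 -0.1241  0.113 ]
dial [ 0.4636 -0.1615  0.15  ]
chute [ 0.4707 -0.0702  0.1   ]
cupb [0.6087 0.0362 0.052 ]
g_up [ 0.5179 -0.0273  0.031 ]
g_lo [ 0.4404 -0.0263  0.031 ]
0.09068280778214277 87.87167205109604
```

>>> drive_tool([
  [[220,-0.05,0.01,0,0,0,0],[220,-0.094,0.019,0,0,0,0],[220,-0.094,0.019,0,0,0,0],[220,-0.094,0.019,0.03,0,0,0],[220,-0.094,0.019,0.05,0,0,0],[220,-0.094,0.019,0.058,0,0,0],[220,-0.094,0.019,0.059,0,0,0],[220,-0.094,0.019,0.059,0,0,0]],
])

```text
clock: 18.8
tcp_pos: [0.4786, 0.0943, 0.0401]
orientation: [0.0, 0.726, 0.688, 0.0]
wrist_force: [0.3, -0.3, -3.1]
finger_gap: 0.0208
grip_force: 108.0
```

Run:
```python
from h import *
feel()
snap('top','t6.png')
p,d,m,T=load('top')
cv2.imwrite('pics/t6c.png',cv2.resize(p[195:265,235:345,::-1],None,fx=7,fy=7,interpolation=cv2.INTER_CUBIC))
```

```text
[ 0.305 -0.093 -3.351  0.267 -0.005  0.006] [0.4787 0.0941 0.0402] 86.93 108.03683966405515
```

View pics/t6c.png

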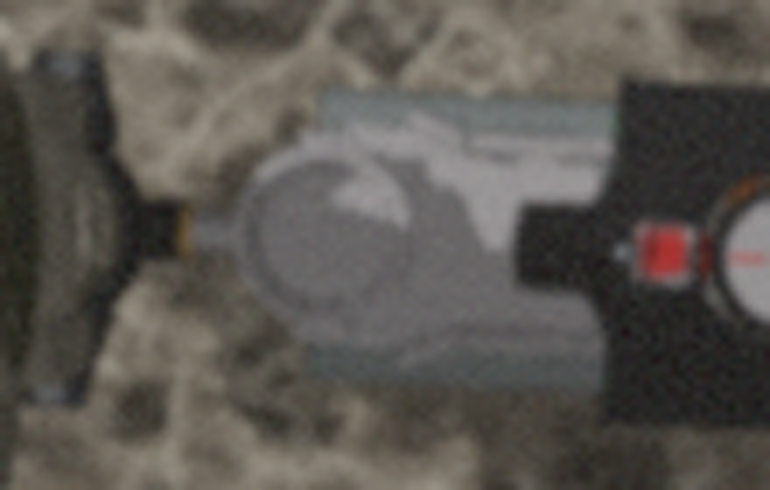

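The top view shows the basket over the front edge of the foot, centred at about crop (330,236), with the foot's left edge at (313,240). The ring lines up with the cradle to within a few mm.

Run:
```python
from h import *
f=lambda u,v,z: px('top',235+u/7-.43,195+v/7-.43,z)[:2]
a=np.radians(86.6); F=np.array([np.cos(a),np.sin(a)]); N=np.array([-F[1],F[0]])
def g(P): P=np.array(P)-[.463,-.1685]; return (P@F*1e3).round(1),(P@N*1e3).round(1)
for n,P in dict(ring=f(330,236,.067),lip=f(510,246,.1),footu=f(322,95,.016),footl=f(305,385,.016),win=f(664,250,.113),tcp=pose()[0][:2],gu=f(480,150,.031),gl=f(480,333,.031)).items(): print(n,P.round(4),g(P))
```

```text
ring [0.4741 0.0032] (np.float64(172.0), np.float64(-0.9))
lip [ 0.4694 -0.0666] (np.float64(102.1), np.float64(-0.3))
footu [0.5304 0.01  ] (np.float64(182.2), np.float64(-56.7))
footl [0.4146 0.018 ] (np.float64(183.3), np.float64(59.3))
win [ 0.4671 -0.1237] (np.float64(45.0), np.float64(-1.4))
tcp [0.4786 0.094 ] (np.float64(263.0), np.float64(0.0))
gu [ 0.5069 -0.0536] (np.float64(117.3), np.float64(-37.0))
gl [ 0.4346 -0.0526] (np.float64(114.0), np.float64(35.2))
```

>>> drive_tool([
  [[220,0,0,0.003,0,0,0.3],[220,-0.015,0,0.003,0,0,0.3],[220,-0.03,0,0.003,0,0,0.3],[220,-0.045,0,0.003,0,0,0.3],[220,-0.055,0,0.003,0,0,0.3],[220,-0.06,0,0.003,0,0,0.3],[220,-0.06,0,0.003,0,0,0.3]],
])

```text
clock: 19.88
tcp_pos: [0.4747, 0.0332, 0.0364]
orientation: [0.0, 0.728, 0.686, -0.0]
wrist_force: [-0.0, -1.2, -2.3]
finger_gap: 0.0204
grip_force: 108.2
```

```bash
python3 -c "
from h import *
feel()"
```

```text
[-0.118 -0.853 -1.442 -0.15   0.027 -0.018] [0.4747 0.034  0.0364] 86.62 108.21106137038441
```

>>> drive_tool([
  [[220,-0.002,0,-0.0003,0,0,0],[220,-0.004,0,-0.0003,0,0,0],[220,-0.005,0,-0.0003,0,0,0],[220,-0.005,0,-0.0003,0,0,0]],
])

```text
clock: 20.52
tcp_pos: [0.4745, 0.029, 0.0368]
orientation: [0.0, 0.728, 0.686, 0.0]
wrist_force: [-0.3, 0.3, -1.7]
finger_gap: 0.0203
grip_force: 108.2
```

```bash
python3 -c "
from h import *
feel()"
```

```text
[ 0.224  0.763 -1.256  0.248 -0.06   0.04 ] [0.4745 0.029  0.0368] 86.62 108.2431694008119
```

>>> drive_tool([
  [[220,-0.001,0,0,0,0,0],[220,-0.002,0,0,0,0,0],[220,-0.003,0,0,0,0,0],[220,-0.003,0,0,0,0,0]],
])

```text
clock: 21.18
tcp_pos: [0.4743, 0.0261, 0.0368]
orientation: [-0.0, 0.728, 0.686, 0.0]
wrist_force: [0.3, 2.0, -1.7]
finger_gap: 0.0204
grip_force: 108.3
```

```bash
python3 -c "
from h import *
feel()"
```

```text
[ 0.068  2.557 -1.795  0.547 -0.027 -0.008] [0.4743 0.0261 0.0368] 86.62 108.2331969068764
```

>>> drive_tool([
  [[220,-0.001,0,0,0,0,0],[220,-0.002,0,0,0,0,0],[220,-0.002,0,0,0,0,0]],
])

```text
clock: 21.7
tcp_pos: [0.4742, 0.024, 0.0368]
orientation: [0.0, 0.728, 0.686, -0.0]
wrist_force: [0.4, 2.0, -2.4]
finger_gap: 0.0204
grip_force: 108.3
```

```bash
python3 -c "
from h import *
feel()"
```

```text
[ 0.434  1.809 -2.184  0.566 -0.017 -0.017] [0.4742 0.024  0.0368] 86.61 108.22563435416669
```

>>> drive_tool([
  [[220,-0.001,0,0,0,0,0],[220,-0.0015,0,0,0,0,0],[220,-0.0015,0,0,0,0,0]],
])

```text
clock: 22.22
tcp_pos: [0.474, 0.0226, 0.0367]
orientation: [-0.0, 0.728, 0.686, -0.0]
wrist_force: [0.3, 2.9, -1.9]
finger_gap: 0.0203
grip_force: 108.2
```

```bash
python3 -c "
from h import *
feel()"
```

```text
[ 0.13   2.765 -1.25   0.675 -0.039 -0.008] [0.4741 0.0226 0.0367] 86.62 108.25905440280621
```

>>> drive_tool([
  [[220,-0.001,0,0,0,0,0],[220,-0.001,0,0,0,0,0]],
])

```text
clock: 22.62
tcp_pos: [0.474, 0.0215, 0.0368]
orientation: [0.0, 0.728, 0.686, -0.0]
wrist_force: [0.2, 2.0, -1.6]
finger_gap: 0.0207
grip_force: 108.2
```

Run:
```python
from h import *
feel(); feel()
snap('top','t7.png'); p,d,m,T=load('top')
cv2.imwrite('pics/t7c.png',cv2.resize(p[195:265,235:345,::-1],None,fx=7,fy=7,interpolation=cv2.INTER_CUBIC))
```

```text
[ 6.980e-01  2.539e+00 -1.991e+00  6.660e-01 -8.900e-02  1.000e-03] [0.474  0.0215 0.0368] 86.61 108.1887674475729
[ 0.004  2.823 -1.633  0.664 -0.056 -0.052] [0.474  0.0215 0.0368] 86.61 108.23809521032672
```

>>> drive_tool([
  [[220,-0.001,0,0,0,0,0],[220,-0.001,0,0,0,0,0]],
])

```text
clock: 23.22
tcp_pos: [0.474, 0.0206, 0.0368]
orientation: [-0.0, 0.728, 0.686, 0.0]
wrist_force: [-0.1, 3.5, -2.0]
finger_gap: 0.0208
grip_force: 108.2
```

```bash
python3 -c "
from h import *
feel();feel()"
```

```text
[-0.14   3.68  -1.596  0.752 -0.06  -0.037] [0.474  0.0206 0.0368] 86.62 108.22852937795687
[ 0.304  3.734 -1.665  0.777 -0.046 -0.017] [0.474  0.0206 0.0368] 86.62 108.19546467420878
```

>>> drive_tool([
  [[220,0,0,0,0,0,0],[220,0,0,0,0,0,0],[220,0,0,0,0,0,0],[220,0,0,0,0,0,0],[220,0,0,0,0,0,0],[220,0,0,0.0002,0,0,0],[220,0,0,0.0004,0,0,0],[220,0,0,0.0006,0,0,0],[220,0,0,0.0006,0,0,0]],
])

```text
clock: 24.65
tcp_pos: [0.474, 0.0206, 0.0363]
orientation: [0.0, 0.728, 0.686, 0.0]
wrist_force: [-0.5, 4.6, -2.0]
finger_gap: 0.0207
grip_force: 108.3
```

```bash
python3 -c "
from h import *
feel()"
```

```text
[-0.087  4.585 -0.359  0.884 -0.008 -0.065] [0.474  0.0206 0.0362] 86.62 108.38467158959247
```

>>> drive_tool([
  [[220,0,0,0.0005,0,0,0],[220,0,0,0.0008,0,0,0],[220,0,0,0.0008,0,0,0],[200,0,0,0.0008,0,0,0],[170,0,0,0.0008,0,0,0],[130,0,0,0.0008,0,0,0],[60,0,0,0.0008,0,0,0],[0,0,0,0.0008,0,0,0],[0,0,0,0.0008,0,0,0],[0,0,0,0.0008,0,0,0]],
], newtons=20)

```text
clock: 26.05
tcp_pos: [0.474, 0.0205, 0.0354]
orientation: [0.0, 0.728, 0.686, -0.0]
wrist_force: [0.8, -0.3, -0.2]
finger_gap: 0.0854
grip_force: 0.0
```

>>> drive_tool([
  [[0,0,0,-0.02,0,0,0],[0,0,0,-0.06,0,0,0],[0,0,0,-0.12,0,0,0],[0,0,0,-0.18,0,0,0],[0,0.03,0,-0.22,0,0,0],[0,0.06,0,-0.22,0,0,0],[0,0.06,0,-0.22,0,0,0]],
])

```text
clock: 26.92
tcp_pos: [0.4777, 0.0818, 0.2559]
orientation: [0.0, 0.727, 0.687, 0.0]
wrist_force: [0.3, -0.4, -1.1]
finger_gap: 0.0856
grip_force: 0.0
```

Run:
```python
from h import *
s=get_state(); print(s['clock'],s['finger_gap'],s['wrist_force'])
snap('wrist','w8.png'); snap('top','t8.png'); a=np.radians(86.6); F=np.array([np.cos(a),np.sin(a)]); N=np.array([-F[1],F[0]])
for n in ('wrist','top'):
    p,d,m,T=load(n); C=cloud(n); q=C[...,:2]-[.463,-.1685]; u=q@F; w=q@N; Z=C[...,2]
    b=(u>.14)&(u<.30)&(abs(w)<.03)&(Z>.045)&(Z<.085)&(p.max(2)<90)
    print(n,'handle',b.sum(),'u',np.percentile(u[b],[1,99]).round(4),'w',w[b].mean().round(4),'z',np.percentile(Z[b],[50,95]).round(4))
    l=np.polyfit(u[b],w[b],1); print('skew deg',np.degrees(np.arctan(l[0])).round(2))
    k=(abs(u-.044)<.005)&(abs(w)<.005)&(abs(Z-.11)<.012); print('window rgb',np.median(p[k],axis=0),k.sum())
    k=(u>.1)&(u<.15)&(abs(w)<.045)&(Z>.05)&(Z<.075)&(p.min(2)>90); print('ring',k.sum(),u[k].max() if k.any() else 0,w[k].min() if k.any() else 0,w[k].max() if k.any() else 0,np.median(Z[k]) if k.any() else 0)
    k=(np.hypot(u,w)<.02)&(Z>.13)&(Z<.17); print('dial top',np.median(Z[k]))
```

```text
26.925 0.08557194219079095 [ 0.30635904 -0.36849927 -1.05771272]
wrist handle 2072 u [0.1615 0.2567] w -0.0012 z [0.0625 0.0649]
skew deg -0.51
window rgb [nan nan nan] 0
ring 941 0.14987824480565637 -0.040551209577079375 0.03856680070669512 0.06106218989002943
dial top nan
top handle 312 u [0.1634 0.2578] w -0.0002 z [0.0618 0.0665]
skew deg -1.18
window rgb [160.  52.  50.] 16
ring 131 0.1481626924550009 -0.039278495698113154 0.03921703208813206 0.060510003042089755
dial top 0.15185993285508048
  return _methods._mean(a, axis=axis, dtype=dtype,
  ret = um.true_divide(
  ret = ret.dtype.type(ret / rcount)
```

```bash
python3 -c "
from workcell import hand_in; print(hand_in())"
```

```text
the job is handed in; nothing more can be done
None
```

The job is handed in: the dial is locked in the red notch with red filling the window, and the portafilter pressed the paddle to its stop for over a second and now stands in the cradle. I viewed 11 pictures, one over the limit of 10.

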